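# Refit the upper hinge pin of a sagging cupboard door

### The job

The door of the small plywood cupboard has lost its upper hinge pin and sags on the lower hinge. Take the hinge pin (the one with the long round knob) from the wooden block and, with the door still open, thread it down through the knuckles of the upper hinge, easing the door until the holes line up: do not force the pin, and get its collar right down on the top knuckle. Then swing the door gently fully shut, and leave the other things where they are.

Things in the scene. Friction and masses are not known exactly. Their poses are not given: they have to be found in the camera images.
- hinge_mouth (a point): Upper hinge of the plywood cupboard: centre of the bore's mouth on the top face of the top knuckle, 220 mm above the table. Axes are the cupboard's: z up, -x the way its open front looks, +y along the shut door from hinge to free edge. Three steel knuckles, 22 mm across, bore 10 mm, stand one above the other: cupboard's 220 to 200 mm high, door's 199 to 183, cupboard's 182 to 168.
- hinge_middle (a point): Point of the cupboard 29 mm below hinge_mouth on the hinge line, half-way up the gap where the door's knuckle sits. The cupboard's two bores are in line through it. The door's bore starts 2.5 to 10 mm out of line, straight towards the door's free edge; how far exactly is not measured and is hidden under the top knuckle. The pin slips in once they are within about 1 mm.
- door (a joint): Opening angle of the door (rad), 0 shut (a stop), starts 1.15 to 1.65. It turns about the upright hinge line with little friction and stays where left. From hinge to free edge the door points along the cupboard's +y turned by this angle counterclockwise seen from above. Panel 16 mm thick, its middle plane through the hinge line, 16 to 206 mm out from it; its top is 215 mm high when it hangs true.
- lower_hinge (a point): Lower hinge: cupboard point on the hinge line, 65 mm above the table. The door hangs on it alone and leans about it in the door's own plane: at the start by 0.022 to 0.077 rad, top away from the hinge, free edge low (top edge up to 12 mm further out; 16 mm lower at the free edge). It stays at the lean it is left at; easing it upright by the top edge (towards the hinge and up) takes 3 to 12 N.
- cupboard: Plywood cupboard, fixed, 160 mm deep (x), 200 mm wide (y), 220 mm high, front to -x. Origin at the middle of its footprint on the table, z up. The hinge line stands 89 mm in front of the origin (-x) and 113 mm to its -y side. The door has a small knob low on its outer face near the free edge.
- pin_knob (a point): The steel hinge pin: point on its axis in the middle of its knob, 18 mm above the underside of its collar; z up along the pin. Collar 18 mm across, 3 mm thick; above it a round knob 14 mm across, to 34 mm above the underside; below it a shank 9 mm across, 54 mm long, nose bevelled to 6 mm. About 60 g. It stands in a hole of the wooden block, collar on the block's top.
- pin_collar (a point): Centre of the underside of the hinge pin's collar, on its axis. Home in the hinge, it lies on the top knuckle, at hinge_mouth. A pin let go with its nose on the door's knuckle stands 33 mm higher than that, upright in the top knuckle by itself; it drops by its own weight when the door's bore comes into line.
- block: Light wooden block, fixed, 60 mm (x) by 170 mm (y) by 62 mm high, with three upright holes of 11 mm in a row along its y axis at -50, 0 and 50 mm, in which the hinge pin, the plain rod and the bolt stand in any order. Origin in the middle of its underside, z up.
- rod: Bystander in the block: plain steel rod, 9 mm diameter, 105 mm long, no head, standing in a hole; origin at its foot.
- bolt: Bystander in the block: steel bolt with a flat hexagon head 20 mm across and 7 mm high on the block's top; origin at the underside of the head.
- meter_v: Bystander: panel meter with a sloping face, 110 x 100 mm, 55 mm high; origin in the middle of its underside.
- module_knob: Bystander: clear octagonal circuit module, 76 mm across, 35 mm high, with a round black knob to 53 mm; origin in the middle of its underside.
- module_plain: Bystander: clear octagonal circuit module with two brass sockets, 76 mm across, 43 mm high; origin in the middle of its underside.
- module_switch: Bystander: clear octagonal circuit module with a black switch, 76 mm across, 43 mm high; origin in the middle of its underside.
- eraser: Bystander: white eraser, 45 x 22 x 13 mm; origin in the middle of its underside.

How it is judged:
By the outcome, as a careful person would: the job done as asked, in the order asked, and still so for the second after the job is handed in, with the robot touching nothing.
It also fails if it takes over 72 s, if anything falls off the work surface, if the arm or the gripper's body presses on something with over 40 N, if the wrist force passes 120 N, or if a joint passes its speed limit or range.

### The arm

A 7-joint arm with a two-finger parallel gripper is mounted at the origin on the work surface. World frame = base frame: x ahead of the robot, y to its left, z up, the work surface at z = 0. Lengths are in mm, angles in rad, forces in N, time in s.
With the tool pointing down it reaches from about 400 to 850 mm from the base axis. Payload 6.9 kg.
Tool frame: the origin (TCP) lies on the centre line of the jaws, within the pads' length; the fingertips stand 8 mm ahead of it and the grasp point (between the pads) lies 11 mm behind it (r.nose_length is the distance from the TCP to the fingertips, in mm); z points along the fingers, y is the direction in which the jaws open and shut (so a half turn about z gives the same grasp; the last joint's range is limited). The gripper opens to 85 mm and grips with 20 to 120 N. Pads are 22 mm wide; open, the fingers measure 114 mm over their backs; the gripper's body (76 mm by 85 mm) begins 54 mm behind the grasp point. The pads swing forward as they close: fully open they stand 13 mm farther back than shut.
Start: joints at [1.339, 0.507, -0.238, 1.5, 0.126, 1.149, -0.155], TCP at [206.513, -589.885, 239.275] pointing down, gripper open.
Joint ranges: [-3.08, 3.08], [-0.24, 2.05], [-1.43, 1.35], [0, 2.5], [-1.52, 4.66], [0.17, 1.96], [-2.89, 2.89]. Speed limits (rad/s): [2.39, 2.39, 3.14, 3.14, 3.14, 3.14, 3.14].

### API

Orientations are given as a unit quaternion [w, x, y, z].
In Python, from cell import r, imaging gives the robot as it stands. The module is installed in compiled form; this text tells all that it offers.
- The arm moves only by the shell command python3 -m handwheel 'ROWS' [FORCE]. ROWS is JSON, a list of rows, each a list of 5 numbers: the finger opening in mm, from 0 to 85.4, then the shift along the tool's x, y, z in mm, then the turn about the tool's z in rad. A call has 1 to 5 rows; each row shifts and turns the pose as measured when the row begins, along the tool's axes as they then stand; what a row does not reach is not made up. A row lasts 1/10 s, in which the tool goes at most 50 mm and 8.59 degrees, less where a joint would pass 70% of its speed; a pose out of reach is approached as far as the arm can. A call with a gripper value outside its range is refused whole. The fingers move at their own pace and stop on an object; FORCE is the grip in N (left out, the last holds). Time passes only in rows, so rows that do not move let the fingers close. It gives the time, the measured TCP pose, the force and the opening at its end, in the units of the state.
- r.get_state(): the state, without advancing time (a new reading comes with each control period).
- imaging.get_image(name): name is "scene" or "top"; returns a dict with "frame" (420x560x3 uint8, red, green, blue), "z_map" (420x560 float32, mm along the optical axis (not along the pixel's ray), 0 where there is no reading), "camera_matrix" (3x3 intrinsics, pixels), "rvec" (rotation vector, rad) and "tvec" (3), from world to camera coordinates, as OpenCV has them. Camera axes: x right, y down, z forward; pixel columns grow to the right and rows downward; lengths in mm; the calibration is good to about 2 mm. A picture is of the moment at which its call begins.
- r.close_job(): hands the job in, once; it reports no verdict.
The state is a dict: "clock": time; "joint_positions": joint angles; "qd": joint speeds; "effort": joint torques, N m; "eef_pos": TCP position; "ee_rot": TCP orientation; "force": force on the tool from outside, world axes, zero at the start; "wrist_torque": the same for the moment, N m; "width": finger opening in mm.
Only numpy, scipy, OpenCV 4.12 (cv2) and the standard library are available. Lean on these libraries where they do the work, as an engineer would, in place of code of your own. Each camera call takes 0.05 s, during which the arm holds its last target. There are 200 camera calls.

## Working session

There is one attempt and no reset: what is moved stays moved. The work goes in short steps, Python scripts to look and compute and a shell command to move; the robot and the scene stay as the last step left them, time stands still between calls to the robot, and variables do not carry over. Pictures are saved under pics/ and viewed, about 8 in all and at most 12, crops included, and the job is handed in when it is done.

```bash
mkdir -p pics
cat > h.py <<'E'
import numpy as np, cv2
from cell import r, imaging
def img(n):
    d=imaging.get_image(n); d['R']=cv2.Rodrigues(np.array(d['rvec'],float))[0]; d['t']=np.array(d['tvec'],float).ravel(); d['K']=np.array(d['camera_matrix'],float); return d
def pts(d):
    z=d['z_map'].astype(float); v,u=np.mgrid[:z.shape[0],:z.shape[1]]; K=d['K']
    p=np.stack([(u-K[0,2])/K[0,0]*z,(v-K[1,2])/K[1,1]*z,z],-1); w=(p-d['t'])@d['R']; w[z==0]=np.nan; return w
def ray(d,u,v,h):
    K=d['K']; c=np.array([(u-K[0,2])/K[0,0],(v-K[1,2])/K[1,1],1.]); o=-d['R'].T@d['t']; q=d['R'].T@c; return o+q*(h-o[2])/q[2]
def proj(d,P):
    c=d['R']@np.array(P,float)+d['t']; c=d['K']@c; return c[:2]/c[2]
def save(d,n,crop=None,s=1):
    f=d['frame'][...,::-1]
    if crop: f=f[crop[1]:crop[3],crop[0]:crop[2]]
    cv2.imwrite('pics/'+n+'.png',cv2.resize(f,None,fx=s,fy=s,interpolation=cv2.INTER_CUBIC))
E
python3 - <<'E'
from h import *
for n in('scene','top'):
    d=img(n); save(d,n+'0',s=1.4); np.savez(n+'0.npz',**{k:d[k] for k in('frame','z_map','K','R','t')}); print(n,-d['R'].T@d['t'],d['R'][2],d['K'][0,0],(d['z_map']==0).mean())
s=r.get_state();print(s['eef_pos'],s['ee_rot'],s['force'],s['clock'])
E
```

```text
scene [1284.43230638 -523.2660484  1156.7382412 ] [-0.55056146  0.32867648 -0.76736813] 545.7379134458283 0.004064625850340136
top [ 293.16655866  -81.63592014 1334.4590456 ] [ 0.22025508 -0.00307028 -0.97543748] 538.2419564222861 0.0038392857142857144
[ 206.31166484 -589.51115834  238.51725272] [-7.93135832e-04  9.85855807e-01  1.67593779e-01 -1.55097601e-04] [-0.80145469  0.13889087 -1.06119535] 0.1
```

View pics/scene0.png

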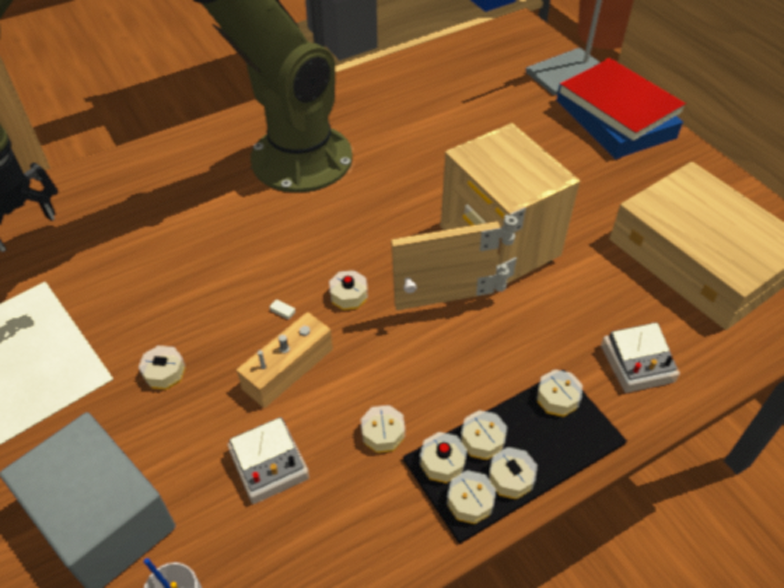

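View pics/top0.png

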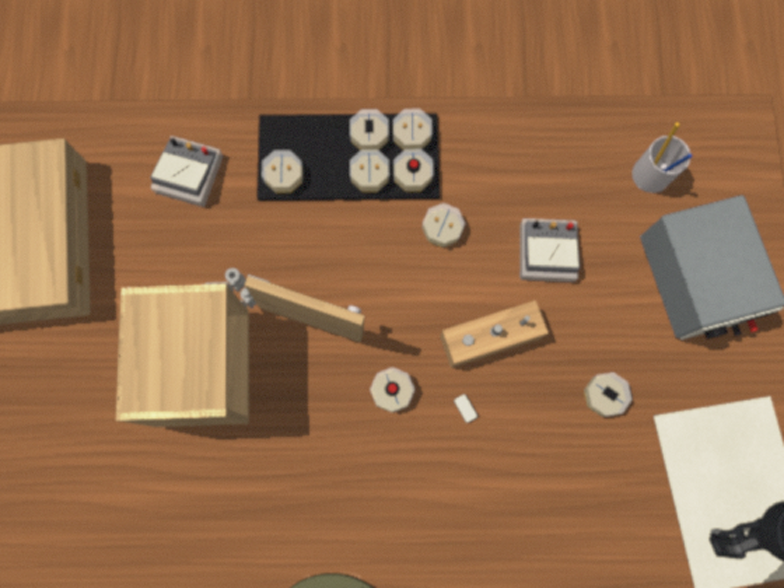

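Both pictures show the layout. In the top view (784 px), the hinge is at (235,277), the door runs to (362,328), and the block holds the bolt (468,340), pin (498,328) and rod (526,321). Next I'll measure these.

Run:
```python
from h import *
L=lambda n:dict(np.load(n+'0.npz'))
T=L('top');S=L('scene')
for n,d in(('top',T),('scene',S)):
    p=pts(d); d['p']=p
    z=p[...,2]
    m=(z>212)&(z<228)&(p[...,1]>-100)&(p[...,0]>200)&(p[...,0]<700)
    m=m.astype(np.uint8); k,l,st,c=cv2.connectedComponentsWithStats(m)
    for i in range(1,k):
        if st[i,4]>60:
            q=p[l==i]; rc=cv2.minAreaRect(q[:,:2].astype(np.float32)); print(n,'cup/door',st[i,4],np.median(q,0).round(1),rc)
    # block top
    m=((z>57)&(z<67)&(p[...,0]>350)&(p[...,0]<650)&(p[...,1]<50)&(p[...,1]>-350)).astype(np.uint8); k,l,st,c=cv2.connectedComponentsWithStats(m)
    for i in range(1,k):
        if st[i,4]>200:
            q=p[l==i]; rc=cv2.minAreaRect(q[:,:2].astype(np.float32)); print(n,'block',st[i,4],np.median(q,0).round(1),rc)
# door: points z 150-215
    m=(z>150)&(z<219)
    print(n)
for (u,v,h) in[(235/1.4,275/1.4,220),(498/1.4,327/1.4,96),(362/1.4,328/1.4,200)]: print(ray(T,u,v,h).round(1))
a=np.array(T['frame'])[150:290,140:420][...,::-1]; cv2.imwrite('pics/t1.png',cv2.resize(a,None,fx=2.8,fy=2.8,interpolation=2))
b=np.array(S['frame'])[140:290,150:430][...,::-1]; cv2.imwrite('pics/s1.png',cv2.resize(b,None,fx=2.8,fy=2.8,interpolation=2))
```

```text
top cup/door 7417 [460.6 223.7 219.1] ((475.0175476074219, 216.27761840820312), (224.4154510498047, 181.37171936035156), 1.66799795627594)
top cup/door 142 [560.3  91.8 213.3] ((557.9615478515625, 81.67225646972656), (77.54840850830078, 18.215662002563477), 69.6510009765625)
top block 1420 [ 511.1 -273.7   61.4] ((512.5169677734375, -279.75970458984375), (60.6700439453125, 164.6564483642578), 17.389982223510742)
top
scene cup/door 3414 [474.3 218.7 219.4] ((474.1942443847656, 215.11532592773438), (226.70956420898438, 184.6453399658203), 2.070505142211914)
scene cup/door 106 [562.7  87.7 213.5] ((562.0159912109375, 82.01519775390625), (76.3053207397461, 20.928686141967773), 72.13150024414062)
scene block 1125 [ 516.9 -276.9   61.9] ((513.2555541992188, -279.46099853515625), (66.19255065917969, 164.2731475830078), 16.840007781982422)
scene
[576.5 134.  220. ]
[ 513.7 -283.5   96. ]
[495.9 -58.7 200. ]
```

View pics/t1.png

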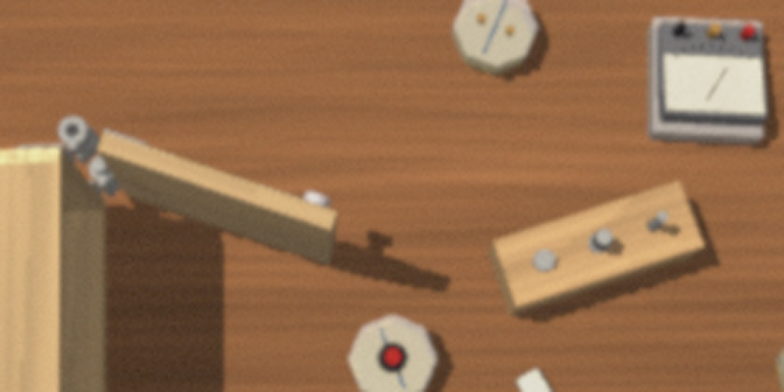

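View pics/s1.png

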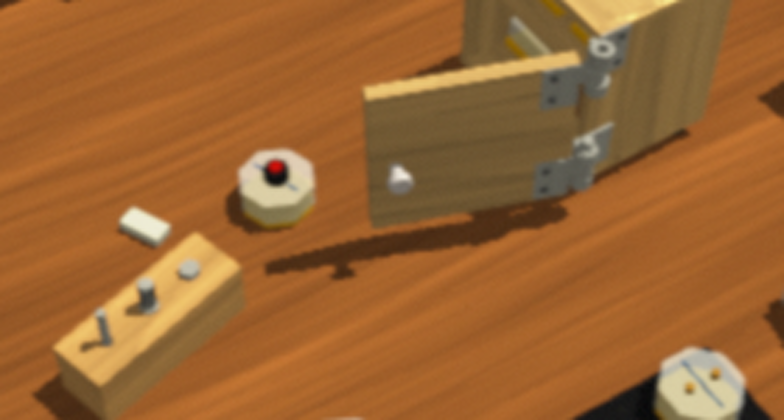

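Crops: hinge bore at about (166,196) in the top view and (365,157) in the scene view. Pin knob top at about (355,234) and (203,242). The pin is in the middle hole. Next: refine these, and get the door's angle and lean.

Run:
```python
from h import *
L=lambda n:dict(np.load(n+'0.npz'))
T=L('top');S=L('scene')
for nm,d,(u,v) in(('T',T,(166,196.4)),('S',S,(365.4,157))):
    g=cv2.cvtColor(d['frame'],cv2.COLOR_RGB2GRAY).astype(float); a=g[round(v)-3:round(v)+4,round(u)-3:round(u)+4]; print(a.astype(int))
    print(nm,'hinge',ray(d,u,v,220).round(1))
for nm,d,(u,v) in(('T',T,(355,234.3)),('S',S,(202.9,241.2))):
    p=pts(d); q=p[int(v)-14:int(v)+14,int(u)-8:int(u)+8].reshape(-1,3); q=q[(q[:,2]>85)&(q[:,2]<102)]; print(nm,'pin',ray(d,u,v,96).round(1),len(q),q.mean(0).round(1),q[:,2].max())
# door
for nm,d in(('T',T),('S',S)):
    p=pts(d).reshape(-1,3); h=np.array([576,134.])
    e=p[:,:2]-h; a=np.arctan2(-e[:,1],-e[:,0]); rr=np.hypot(*e.T)
    m=(p[:,2]>120)&(p[:,2]<216)&(rr>30)&(rr<230)&(a>.8)&(a<1.8)
    q=p[m]; 
    top=[]
    for lo in range(30,220,15):
        s=q[(rr[m]>=lo)&(rr[m]<lo+15)]
        if len(s)>5:
            zt=np.percentile(s[:,2],97); t=s[s[:,2]>zt-5]; top.append((lo+7,round(zt,1),t[:,:2].mean(0).round(1).tolist(),len(s)))
    print(nm,*top,sep='\n')
```

```text
[[175 170 164 170 171 172 162]
 [165 145 132 135 150 169 170]
 [149 116  97  98 125 165 173]
 [139 100  84  91 114 156 168]
 [148 112  99 104 127 160 167]
 [167 143 128 138 160 171 165]
 [177 169 163 166 174 168 150]]
T hinge [576.6 138.  220. ]
[[172 166 160 160 150 131 115]
 [182 177 167 164 166 162 144]
 [178 158 127 120 137 163 163]
 [169 145 112  97 117 156 174]
 [163 154 132 126 138 163 173]
 [137 153 156 161 166 165 153]
 [100 115 124 133 137 133 117]]
S hinge [579.  139.4 220. ]
T pin [ 512.  -281.7   96. ] 36 [ 512.9 -282.    93.8] 98.28429963197769
S pin [ 516.5 -281.4   96. ] 36 [ 516.3 -283.2   93.2] 100.00777856705957
T
(37, np.float64(215.5), [564.0, 98.6], 95)
(52, np.float64(214.5), [558.8, 85.1], 100)
(67, np.float64(214.7), [553.7, 70.8], 94)
(82, np.float64(213.9), [549.3, 57.0], 94)
(97, np.float64(214.0), [543.5, 42.6], 96)
(112, np.float64(212.9), [539.5, 27.8], 93)
(127, np.float64(213.3), [532.9, 13.9], 90)
(142, np.float64(212.9), [528.1, 0.4], 95)
(157, np.float64(211.2), [523.6, -14.5], 95)
(172, np.float64(210.5), [518.6, -28.9], 104)
(187, np.float64(210.1), [513.6, -42.8], 105)
(202, np.float64(210.1), [509.6, -54.8], 67)
S
(37, np.float64(214.6), [566.2, 98.6], 178)
(52, np.float64(213.5), [561.4, 84.2], 177)
(67, np.float64(213.7), [555.5, 70.3], 182)
(82, np.float64(213.1), [551.8, 55.3], 169)
(97, np.float64(213.3), [546.0, 41.7], 177)
(112, np.float64(212.2), [540.5, 27.9], 172)
(127, np.float64(211.5), [536.0, 13.4], 179)
(142, np.float64(211.5), [530.9, -1.3], 176)
(157, np.float64(210.3), [525.8, -15.4], 174)
(172, np.float64(209.8), [520.4, -29.4], 185)
(187, np.float64(209.4), [515.6, -43.8], 188)
(202, np.float64(208.3), [512.1, -55.9], 125)
```

```bash
cat > go.py <<'E'
# prints the tool-axes shift to a world target: go.py x y z
import sys
from h import *
from scipy.spatial.transform import Rotation as Ro
s=r.get_state(); q=s['ee_rot']; R=Ro.from_quat([q[1],q[2],q[3],q[0]]).as_matrix(); p=np.array(s['eef_pos'])
print('t',s['clock'],'p',p.round(1),'yaw',np.degrees(np.arctan2(R[1,0],R[0,0])).round(2),'F',np.round(s['force'],1),'w',round(s['width'],1),'q7',round(s['joint_positions'][6],2),'zax',R[:,2].round(3))
if len(sys.argv)>3: print('shift',(R.T@(np.array(sys.argv[1:4],float)-p)).round(1))
E
python3 -m handwheel '[[60,0,0,0,-0.15],[60,0,0,0,-0.15],[60,0,0,0,-0.15],[60,0,0,0,-0.15],[60,0,0,0,-0.15]]'
python3 -m handwheel '[[60,0,0,0,-0.15],[60,0,0,0,-0.15],[60,0,0,0,-0.15],[60,0,0,0,-0.15],[60,0,0,0,-0.15]]'
python3 go.py 514 -281.7 160
```

```text
clock: 0.6
eef_pos: [206.0, -588.1, 236.0]
ee_rot: [-0.003, 0.854, 0.52, 0.0]
force: [-0.0, 0.4, 0.7]
width: 59.9
clock: 1.1
eef_pos: [204.9, -586.9, 233.6]
ee_rot: [-0.005, 0.605, 0.796, 0.003]
force: [0.5, -0.8, 0.6]
width: 59.5
t 1.1 p [ 204.9 -586.9  233.6] yaw 105.59 F [ 0.5 -0.8  0.6] w 59.5 q7 1.15 zax [-0.005  0.01  -1.   ]
shift [210.1 379.8  75.3]
```

```bash
python3 -m handwheel '[[45,23,42,0,-0.03],[45,23,42,0,0],[45,23,42,0,0],[45,23,42,5,0],[45,23,42,10,0]]' >/dev/null
python3 -m handwheel '[[45,23,42,10,0],[45,23,42,10,0],[45,23,42,10,0],[45,20,35,10,0],[45,0,0,0,0]]'
python3 go.py 514 -281.7 140
```

```text
clock: 2.1
eef_pos: [503.4, -273.5, 173.8]
ee_rot: [-0.008, 0.594, 0.805, 0.004]
force: [0.4, 0.6, 1.3]
width: 44.7
t 2.1 p [ 503.4 -273.5  173.8] yaw 107.17 F [0.4 0.6 1.3] w 44.7 q7 0.39 zax [-0.007  0.016 -1.   ]
shift [-11.5   7.8  33.6]
```

```bash
python3 -m handwheel '[[45,-11.5,8,10,0],[45,0,0,15,0],[45,0,0,0,0]]'
python3 go.py 514 -281.7 76
python3 - <<'E'
from h import *
for n,c in(('top',(300,180,440,290)),('scene',(140,170,280,290))):
    d=img(n); save(d,n+'1',c,4)
E
python3 -c "
import cv2,numpy as np
a=cv2.imread('pics/top1.png')[:440];b=cv2.imread('pics/scene1.png')[:440]
cv2.imwrite('pics/m1.png',cv2.resize(np.hstack([a,b]),(800,314)))"
```

```text
clock: 2.4
eef_pos: [514.9, -279.8, 146.9]
ee_rot: [-0.009, 0.592, 0.806, 0.004]
force: [-0.6, -0.2, -1.2]
width: 45.1
t 2.4 p [ 514.9 -279.8  146.9] yaw 107.45 F [-0.6 -0.2 -1.2] w 45.1 q7 0.38 zax [-0.009  0.017 -1.   ]
shift [-2.9 -1.2 70.9]
```

View pics/m1.png

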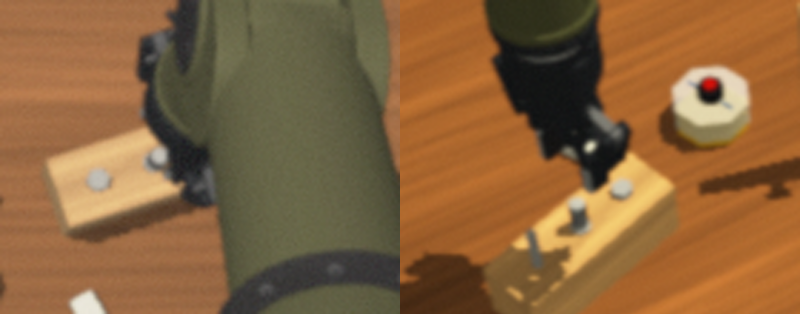

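The picture shows the gripper above the block's middle, with the pin knob at (578,205) just below the open fingers and the rod and bolt clear. I'll descend and grip.

```bash
python3 -m handwheel '[[45,-2,-1,20,0],[45,-1,0,20,0],[45,0,0,15,0],[45,0,0,8,0]]'
python3 go.py 514 -281.7 76
```

```text
clock: 2.9
eef_pos: [516.7, -285.7, 88.8]
ee_rot: [-0.003, 0.593, 0.805, 0.004]
force: [0.3, -0.1, -0.5]
width: 44.8
t 2.9 p [ 516.7 -285.7   88.8] yaw 107.21 F [ 0.3 -0.1 -0.5] w 44.8 q7 0.33 zax [-0.     0.011 -1.   ]
shift [ 4.5 -1.4 12.9]
```

```bash
python3 -m handwheel '[[45,4.5,-1.4,6,0],[45,0,0,6,0],[45,0,0,0,0]]'
python3 go.py 514 -281.7 76
```

```text
clock: 3.2
eef_pos: [513.6, -282.2, 77.1]
ee_rot: [-0.003, 0.594, 0.805, 0.004]
force: [-0.7, -1.3, -0.7]
width: 45.1
t 3.2 p [ 513.6 -282.2   77.1] yaw 107.14 F [-0.7 -1.3 -0.7] w 45.1 q7 0.32 zax [ 0.    0.01 -1.  ]
shift [0.3 0.6 1.1]
```

```bash
python3 -m handwheel '[[12,0,0,0,0],[12,0,0,0,0],[12,0,0,0,0],[12,0,0,0,0],[12,0,0,0,0]]' 30
python3 go.py 514 -281.7 76
```

```text
clock: 3.7
eef_pos: [514.0, -282.6, 78.7]
ee_rot: [-0.002, 0.594, 0.805, 0.004]
force: [-0.9, -0.3, -0.4]
width: 12.6
t 3.7 p [ 514.  -282.6   78.7] yaw 107.14 F [-0.9 -0.3 -0.4] w 12.6 q7 0.32 zax [ 0.002  0.009 -1.   ]
shift [0.8 0.2 2.7]
```

```bash
python3 -m handwheel '[[4,0,0,0,0],[4,0,0,0,0],[4,0,0,0,0]]' 40
python3 -m handwheel '[[4,0,0,-8,0],[4,0,0,-12,0],[4,0,0,-15,0],[4,0,0,-20,0],[4,0,0,-20,0]]' 
python3 go.py
```

```text
clock: 4.0
eef_pos: [514.0, -282.5, 78.7]
ee_rot: [-0.002, 0.594, 0.805, 0.004]
force: [-0.3, -0.9, -0.3]
width: 12.8
clock: 4.5
eef_pos: [513.4, -282.4, 157.1]
ee_rot: [-0.004, 0.593, 0.805, 0.004]
force: [-0.0, 0.2, -0.3]
width: 12.8
t 4.5 p [ 513.4 -282.4  157.1] yaw 107.2 F [-0.   0.2 -0.3] w 12.8 q7 0.39 zax [-0.001  0.011 -1.   ]
```

```bash
python3 -m handwheel '[[4,0,0,-35,0],[4,0,0,-40,0],[4,0,0,-40,0],[4,0,0,-40,0],[4,0,0,0,0]]' 
python3 go.py 577.6 138.9 320
```

```text
clock: 5.0
eef_pos: [514.1, -282.4, 327.0]
ee_rot: [0.0, 0.592, 0.806, 0.006]
force: [0.3, 0.9, 0.0]
width: 12.7
t 5.0 p [ 514.1 -282.4  327. ] yaw 107.36 F [0.3 0.9 0. ] w 12.7 q7 0.5 zax [ 0.008  0.009 -1.   ]
shift [383.1 186.2  11.3]
```

```bash
python3 -m handwheel '[[4,25,12,0,0],[4,40,19.5,0,0],[4,40,19.5,0,0],[4,40,19.5,0,0],[4,40,19.5,0,0]]' >/dev/null
python3 -m handwheel '[[4,40,19.5,0,0],[4,40,19.5,0,0],[4,40,19.5,0,0],[4,35,17,0,0],[4,0,0,0,0]]' 
python3 go.py 577.6 138.9 312
```

```text
clock: 6.0
eef_pos: [570.6, 105.1, 337.0]
ee_rot: [0.004, 0.594, 0.805, 0.008]
force: [0.4, 0.5, -0.1]
width: 12.7
t 6.0 p [570.6 105.1 337. ] yaw 107.17 F [ 0.4  0.5 -0.1] w 12.7 q7 -0.22 zax [ 0.016  0.008 -1.   ]
shift [30.1 16.2 25.4]
```

```bash
python3 -m handwheel '[[4,15,8,8,0],[4,15,8,8,0],[4,0,0,8,0],[4,0,0,0,0]]' 
python3 go.py 577.6 138.9 307
python3 - <<'E'
from h import *
for n,c in(('top',(110,140,250,250)),('scene',(295,75,435,185))):
    d=img(n); save(d,n+'2',c,4)
    np.savez(n+'2.npz',**{k:d[k] for k in('frame','z_map','K','R','t')})
a=cv2.imread('pics/top2.png');b=cv2.imread('pics/scene2.png')
cv2.imwrite('pics/m2.png',cv2.resize(np.hstack([a,b]),(800,314)))
E
```

```text
clock: 6.4
eef_pos: [576.5, 139.9, 313.9]
ee_rot: [0.005, 0.592, 0.806, 0.008]
force: [-0.1, -1.6, -1.0]
width: 12.6
t 6.4 p [576.5 139.9 313.9] yaw 107.37 F [-0.1 -1.6 -1. ] w 12.6 q7 -0.29 zax [ 0.017  0.007 -1.   ]
shift [-1.3  0.6  7. ]
```

View pics/m2.png

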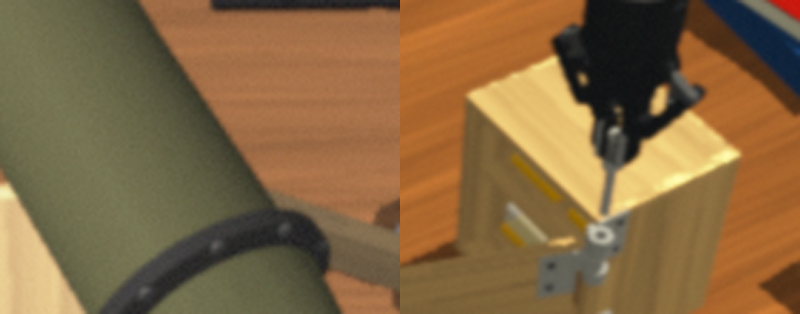

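Scene view: the pin hangs from the gripper with its nose at (367.1,149.2), and the bore is at (365,157.5). The arm hides this spot in the top view. I'll compare the two rays.

Run:
```python
from h import *
S=dict(np.load('scene2.npz')); g=cv2.cvtColor(S['frame'],cv2.COLOR_RGB2GRAY)
for v in range(128,152): print(v,g[v,360:376])
print('nose',ray(S,367.1,149.2,243.2),'bore',ray(S,365.1,157.2,220))
p=np.array([576.5,139.9,313.9]); zx=np.array([.017,.007,-1])
for k in(17,40,70.7): print(k,proj(S,p+zx*k).round(1))
```

```text
128 [201 194 169 120  73  38  33  48  59  61  66  77  78  60  34  20]
129 [202 199 181 144  97  54  44  54  58  59  69  81  76  53  30  23]
130 [201 202 197 180 146 102  67  59  59  59  70  82  75  52  30  38]
131 [201 202 203 198 184 146  97  75  68  63  71  83  77  59  53  85]
132 [201 200 202 202 192 156 110  91  85  75  77  83  85  93 117 154]
133 [202 200 201 201 196 166 122 100  96  91  91  98 115 148 180 200]
134 [203 202 199 201 198 182 142 110  98 101 112 131 159 185 199 207]
135 [204 204 202 201 201 193 164 120 100 108 139 178 196 201 203 202]
136 [203 202 204 204 202 196 167 119  99 113 159 194 206 206 204 204]
137 [201 203 204 205 204 196 164 114  99 117 167 199 207 208 207 205]
138 [198 202 202 204 203 195 160 111 100 126 172 200 207 207 209 208]
139 [195 199 201 202 201 189 152 109 102 134 179 202 207 206 209 210]
140 [194 195 198 201 200 185 145 108 107 145 186 203 207 208 207 208]
141 [194 194 196 198 197 177 133 104 110 153 191 203 207 209 208 207]
142 [195 195 194 197 193 167 124 103 116 162 194 203 205 208 208 208]
143 [197 195 194 194 189 161 117 100 122 170 199 206 204 206 206 208]
144 [200 197 195 193 185 153 111 102 129 175 200 207 205 206 210 214]
145 [206 202 197 194 180 144 107 103 133 177 203 210 210 214 222 226]
146 [206 204 200 195 176 139 105 107 144 187 212 218 217 222 229 230]
147 [200 206 204 196 172 129 102 114 159 196 213 217 214 211 213 203]
148 [173 197 206 199 168 124 103 118 166 198 206 207 203 196 177 153]
149 [129 171 196 199 173 132 113 129 172 197 199 189 175 159 138 118]
150 [104 131 168 189 182 163 149 157 175 181 170 152 133 117 111 106]
151 [102 106 127 160 185 191 186 176 163 145 125 111 100  98 103 102]
nose [577.20309954 142.30977555 243.2       ] bore [579.18269456 138.33347475 220.        ]
17 [369.  132.7]
40 [368.  140.1]
70.7 [366.6 149.6]
```

```bash
python3 -m handwheel '[[4,-2.2,0.4,6,0],[4,0,0,6,0],[4,0,0,0,0]]' >/dev/null
python3 go.py 576.3 138.2 297
```

```text
t 6.8 p [578.8 134.9 303. ] yaw 107.1 F [-0.6  1.3 -0.5] w 12.2 q7 -0.29 zax [ 0.02   0.007 -1.   ]
shift [ 3.9 -1.6  6. ]
```

```bash
python3 -m handwheel '[[4,3.7,-1.5,3,0],[4,0,0,0,0]]' >/dev/null
python3 go.py 576.4 138 297; python3 go.py 576.4 138 297
python3 - <<'E'
from h import *
S=img('scene'); g=cv2.cvtColor(S['frame'],cv2.COLOR_RGB2GRAY)
for v in range(146,162): print(v,g[v,358:376])
E
```

```text
t 7.0 p [576.2 137.5 299.7] yaw 107.03 F [-0.4 -0.  -1.3] w 12.7 q7 -0.3 zax [ 0.02   0.007 -1.   ]
shift [0.4 0.3 2.7]
t 7.0 p [576.2 137.5 299.7] yaw 107.03 F [-0.4 -0.  -1.3] w 12.7 q7 -0.3 zax [ 0.02   0.007 -1.   ]
shift [0.4 0.3 2.7]
146 [176 202 207 206 198 181 143 106 105 138 177 201 214 219 217 221 229 230]
147 [134 174 200 207 201 182 140 106 112 153 191 207 214 218 215 213 214 205]
148 [106 132 173 199 202 178 130 103 115 160 198 207 209 207 204 196 178 153]
149 [102 106 130 172 192 172 126 102 117 163 196 203 200 191 175 159 138 119]
150 [106 102 105 129 160 154 117 103 122 163 188 186 171 153 134 119 112 105]
151 [109 107 101 105 114 114 103 100 123 152 161 145 126 112 100  99 102 103]
152 [108 108 108 109 108 100  97 100 111 123 125 112 100  85  78  89 102 102]
153 [104 112 123 140 138 116 100 102 111 116 111 104  94  79  78  92 104 102]
154 [103 113 137 169 171 141 115 115 134 138 125 110  99  94  95 102 104 103]
155 [100 106 134 171 186 164 133 130 158 172 156 124 103 102 105 106 104 102]
156 [101 108 131 161 175 154 119 115 144 173 175 145 115 105 106 106 105 102]
157 [100 101 107 119 126 120 108 105 125 168 187 163 127 110 108 106 103 101]
158 [104  98  94  97 112 130 134 134 151 175 184 159 125 110 108 106 103 102]
159 [104  99  92  97 126 154 167 173 177 179 164 136 114 107 107 103 101 103]
160 [106  99  92  93 105 123 135 143 149 142 127 112 105 102 104 103 102 103]
161 [102  98  93  89  95  97 102 105 108 110 107  98  87  89 100 104 102 104]
```

```bash
python3 -m handwheel '[[4,-0.2,1.4,3,0],[4,0,0,3,0],[4,0,0,2,0]]'
python3 -m handwheel '[[4,0,0,2,0],[4,0,0,1,0]]'
python3 go.py 577.5 138 288
```

```text
clock: 7.35
eef_pos: [578.5, 137.9, 291.9]
ee_rot: [0.007, 0.595, 0.804, 0.009]
force: [-0.0, 0.3, -1.4]
width: 12.7
clock: 7.55
eef_pos: [578.8, 138.2, 289.4]
ee_rot: [0.007, 0.595, 0.804, 0.01]
force: [-1.7, -1.1, 10.7]
width: 12.8
t 7.55 p [578.8 138.2 289.4] yaw 107.04 F [-1.7 -1.1 10.7] w 12.8 q7 -0.3 zax [ 0.022  0.007 -1.   ]
shift [ 0.2 -1.3  1.4]
```

```bash
python3 -m handwheel '[[4,0.4,-1.7,-2,0],[4,0,0,0,0],[4,0,0,1.5,0]]'
python3 -m handwheel '[[4,0,0,1.5,0],[4,0,0,1,0]]'
python3 go.py 577.5 138 288
```

```text
clock: 7.85
eef_pos: [577.0, 138.2, 290.1]
ee_rot: [0.007, 0.594, 0.804, 0.01]
force: [-1.5, 0.1, -0.7]
width: 12.7
clock: 8.05
eef_pos: [576.8, 138.9, 287.4]
ee_rot: [0.007, 0.594, 0.804, 0.01]
force: [-0.7, 0.9, 0.2]
width: 12.4
t 8.05 p [576.8 138.9 287.4] yaw 107.07 F [-0.7  0.9  0.2] w 12.4 q7 -0.3 zax [ 0.023  0.008 -1.   ]
shift [-1.   0.4 -0.6]
```

No force below the contact level, so the nose is in the bore. Continuing down.

```bash
python3 -m handwheel '[[4,0,0,2,0],[4,0,0,2,0],[4,0,0,0,0]]'
python3 go.py 577 138.5 271
```

```text
clock: 8.35
eef_pos: [576.5, 139.1, 282.4]
ee_rot: [0.006, 0.594, 0.804, 0.01]
force: [-0.1, 0.9, -0.4]
width: 12.4
t 8.35 p [576.5 139.1 282.4] yaw 107.1 F [-0.1  0.9 -0.4] w 12.4 q7 -0.31 zax [ 0.021  0.008 -1.   ]
shift [-0.8  0.  11.4]
```

```bash
python3 -m handwheel '[[4,0,0,3,0],[4,0,0,3,0],[4,0,0,0,0]]'
python3 -m handwheel '[[4,0,0,2,0],[4,0,0,1,0],[4,0,0,0,0]]'
python3 go.py 577 138.5 269.5
```

```text
clock: 8.65
eef_pos: [576.6, 139.2, 275.6]
ee_rot: [0.006, 0.594, 0.804, 0.01]
force: [-0.1, 1.5, -1.0]
width: 12.5
clock: 8.95
eef_pos: [576.7, 139.2, 272.2]
ee_rot: [0.006, 0.594, 0.804, 0.01]
force: [0.3, 0.7, -0.2]
width: 12.4
t 8.95 p [576.7 139.2 272.2] yaw 107.1 F [ 0.3  0.7 -0.2] w 12.4 q7 -0.31 zax [ 0.021  0.008 -1.   ]
shift [-0.7  0.1  2.7]
```

```bash
python3 -m handwheel '[[4,0,0,1.5,0],[4,0,0,0,0]]'
python3 -m handwheel '[[20,0,0,0,0],[40,0,0,0,0],[40,0,0,0,0],[40,0,0,0,0]]'
python3 -m handwheel '[[40,0,0,-20,0],[40,0,0,-30,0],[40,0,0,-30,0],[40,0,0,0,0]]'
python3 go.py
python3 - <<'E'
from h import *
S=img('scene'); T=img('top'); save(S,'s3',(295,75,435,185),3); np.savez('scene3.npz',**{k:S[k] for k in('frame','z_map','K','R','t')})
E
```

```text
clock: 9.15
eef_pos: [576.7, 139.2, 270.7]
ee_rot: [0.006, 0.594, 0.804, 0.01]
force: [-0.2, -0.1, -0.1]
width: 12.5
clock: 9.55
eef_pos: [577.3, 138.4, 271.0]
ee_rot: [0.007, 0.594, 0.804, 0.01]
force: [-0.5, 0.6, 0.6]
width: 40.0
clock: 9.95
eef_pos: [575.2, 137.2, 352.9]
ee_rot: [0.006, 0.595, 0.804, 0.009]
force: [0.7, 0.2, 0.5]
width: 39.9
t 9.95 p [575.2 137.2 352.9] yaw 107.04 F [0.7 0.2 0.5] w 39.9 q7 -0.27 zax [ 0.02   0.007 -1.   ]
```

View pics/s3.png

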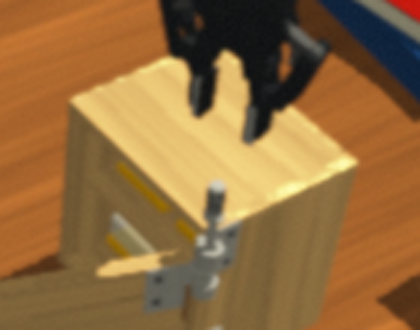

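Seventh picture: the pin stands by itself in the top knuckle, knob top near px (367,137), still raised as expected. Next I turn the jaws square to the door and go over its top edge.

```bash
python3 -m handwheel '[[50,0,0,0,0.13],[50,0,0,0,0.13],[50,0,0,0,0.13],[50,0,0,0,0.13],[50,0,0,0,0.12]]'
python3 go.py 523 -16 270
```

```text
clock: 10.55
eef_pos: [572.7, 134.1, 342.7]
ee_rot: [0.001, 0.824, 0.567, 0.003]
force: [-0.2, -0.2, -0.5]
width: 49.8
t 10.55 p [572.7 134.1 342.7] yaw 69.03 F [-0.2 -0.2 -0.5] w 49.8 q7 -0.86 zax [ 0.006  0.002 -1.   ]
shift [-158.2    6.9   72.2]
```

```bash
python3 -m handwheel '[[50,-25,1,0,0],[50,-35,1.5,0,-0.02],[50,-35,1.5,15,0],[50,-35,1.5,20,0],[50,0,0,0,0]]'
python3 go.py 523 -16 240
```

```text
clock: 11.05
eef_pos: [528.2, 6.5, 299.1]
ee_rot: [-0.001, 0.819, 0.574, -0.001]
force: [0.0, 0.0, -0.4]
width: 50.1
t 11.05 p [528.2   6.5 299.1] yaw 70.11 F [ 0.   0.  -0.4] w 50.1 q7 -0.62 zax [-0.004  0.001 -1.   ]
shift [-22.9   3.   59.1]
```

```bash
python3 -m handwheel '[[50,-18,3,15,-0.01],[50,-4,0,25,0],[50,0,0,15,0],[50,0,0,0,0]]'
python3 go.py 523 -16 192
```

```text
clock: 11.45
eef_pos: [521.0, -17.2, 239.0]
ee_rot: [-0.003, 0.816, 0.577, -0.004]
force: [0.5, -0.7, 1.5]
width: 50.2
t 11.45 p [521.  -17.2 239. ] yaw 70.54 F [ 0.5 -0.7  1.5] w 50.2 q7 -0.6 zax [-0.009  0.001 -1.   ]
shift [ 1.9  1.9 47. ]
```

```bash
python3 -m handwheel '[[50,1,1.5,12,0],[50,0,0,15,0],[50,0,0,12,0],[50,0,0,4,0],[50,0,0,0,0]]'
python3 go.py 523 -16 192
python3 - <<'E'
from h import *
S=img('scene'); save(S,'s4',(240,90,420,225),4)
E
```

```text
clock: 11.95
eef_pos: [523.5, -14.6, 193.8]
ee_rot: [-0.003, 0.816, 0.578, -0.003]
force: [-0.4, 0.4, -0.5]
width: 50.2
t 11.95 p [523.5 -14.6 193.8] yaw 70.66 F [-0.4  0.4 -0.5] w 50.2 q7 -0.64 zax [-0.009  0.002 -1.   ]
shift [-1.5  0.1  1.8]
```

View pics/s4.png

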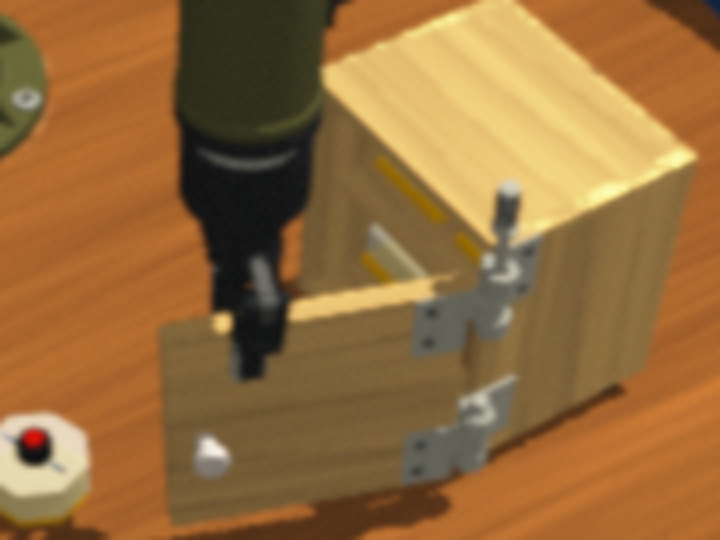

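Eighth picture: the fingers straddle the door's top edge near its free end, and the pin stands raised with its knob around px (367,141). I'll close on the panel.

```bash
cat > pin.py <<'E'
from h import *
S=img('scene'); p=pts(S); q=p[115:165,352:382].reshape(-1,3)
m=(np.hypot(q[:,0]-578,q[:,1]-139)<14)&(q[:,2]>223); q=q[m]
s=r.get_state(); print('pin top z',np.percentile(q[:,2],[50,90,97]).round(1) if len(q) else None,len(q),'TCP',np.round(s['eef_pos'],1),'F',np.round(s['force'],1),'w',round(s['width'],1),'t',round(s['clock'],2))
E
python3 -m handwheel '[[30,0,0,0,0],[10,0,0,0,0],[10,0,0,0,0],[10,0,0,0,0],[10,0,0,0,0]]' 25
python3 go.py 523 -16 192; python3 pin.py
```

```text
clock: 12.5
eef_pos: [524.2, -14.1, 195.4]
ee_rot: [-0.003, 0.816, 0.578, -0.002]
force: [-0.3, 1.1, -3.1]
width: 15.5
t 12.5 p [524.2 -14.1 195.4] yaw 70.69 F [-0.3  1.1 -3.1] w 15.5 q7 -0.64 zax [-0.006  0.002 -1.   ]
shift [-2.2 -0.5  3.5]
pin top z [264.6 286.8 288.7] 120 TCP [524.3 -14.1 195.5] F [ 0.1 -0.2 -2.8] w 15.6 t 12.55
```

```bash
python3 -m handwheel '[[10,0.7,0,-0.8,0],[10,0.7,0,-0.8,0]]'; python3 pin.py
python3 -m handwheel '[[10,0.7,0,-0.8,0],[10,0,0,0,0]]'; python3 pin.py
```

```text
clock: 12.75
eef_pos: [524.2, -13.2, 196.4]
ee_rot: [-0.003, 0.816, 0.578, -0.003]
force: [-0.0, -0.0, -7.1]
width: 15.4
pin top z [264.7 285.2 287.1] 121 TCP [524.3 -13.2 196.5] F [ 0.5 -0.3 -6.8] w 15.3 t 12.8
clock: 13.0
eef_pos: [524.3, -12.8, 196.9]
ee_rot: [-0.003, 0.816, 0.578, -0.003]
force: [1.8, 0.4, -5.7]
width: 15.3
pin top z [266.1 286.4 287.8] 114 TCP [524.4 -12.8 196.9] F [ 0.4  0.3 -4.6] w 15.0 t 13.05
```

```bash
for i in 1; do
python3 -m handwheel '[[10,0.9,0,-1.0,0],[10,0.5,0,-0.5,0]]' >/dev/null; python3 pin.py
python3 -m handwheel '[[10,0.9,0,-1.0,0],[10,0.5,0,-0.5,0]]' >/dev/null; python3 pin.py
done
```

```text
pin top z [264.4 285.8 287.1] 120 TCP [524.7 -11.6 198.3] F [ 0.2 -0.2 -6.1] w 15.6 t 13.3
pin top z [264.5 284.4 286.1] 117 TCP [525.1 -10.3 199.9] F [-0.1 -0.2 -5.9] w 15.7 t 13.55
```

```bash
python3 -m handwheel '[[10,0.6,0,-0.7,0],[10,0,0,0,0]]' >/dev/null; python3 pin.py
python3 -m handwheel '[[10,0.6,0,-0.7,0],[10,0,0,0,0]]' >/dev/null; python3 pin.py
```

```text
pin top z [241.6 253.6 255.8] 77 TCP [525.3  -9.6 200.7] F [ 1.2 -0.2 -5.8] w 15.4 t 13.8
pin top z [241.7 254.6 255.7] 77 TCP [525.5  -9.1 201.4] F [-0.8 -0.7 -4.8] w 15.2 t 14.05
```

```bash
python3 -m handwheel '[[10,0.6,0,-0.7,0],[10,0,0,0,0]]' >/dev/null; python3 pin.py
```

```text
pin top z [241.  253.9 255.8] 77 TCP [525.7  -8.5 202. ] F [ 0.9 -0.9 -5.2] w 15.4 t 14.3
```

The pin dropped home: its top went from 287 to 255 mm, against 254 expected. Easing back slightly, releasing and rising.

```bash
python3 -m handwheel '[[10,-0.6,0,0.7,0],[10,0,0,0,0]]'
python3 -m handwheel '[[25,0,0,0,0],[45,0,0,0,0],[45,0,0,0,0],[45,0,0,0,0]]'
python3 -m handwheel '[[45,0,0,-20,0],[45,0,0,-25,0],[45,0,0,-25,0],[45,0,0,-10,0],[45,0,0,0,0]]'
python3 pin.py
python3 - <<'E'
from h import *
S=img('scene'); save(S,'s5',(270,100,420,225),5); np.savez('scene5.npz',**{k:S[k] for k in('frame','z_map','K','R','t')})
E
```

```text
clock: 14.5
eef_pos: [525.9, -8.7, 201.9]
ee_rot: [-0.003, 0.816, 0.578, -0.003]
force: [-0.4, -0.7, -4.2]
width: 15.7
clock: 14.9
eef_pos: [527.0, -8.1, 203.5]
ee_rot: [-0.002, 0.816, 0.578, -0.001]
force: [-0.3, -0.4, 0.6]
width: 45.0
clock: 15.4
eef_pos: [527.0, -8.2, 285.7]
ee_rot: [-0.003, 0.816, 0.578, -0.002]
force: [0.1, 0.2, -0.0]
width: 45.1
pin top z [239.8 253.9 255.3] 79 TCP [526.7  -8.3 285. ] F [ 0.2 -0.4 -0.5] w 44.8 t 15.45
```

View pics/s5.png

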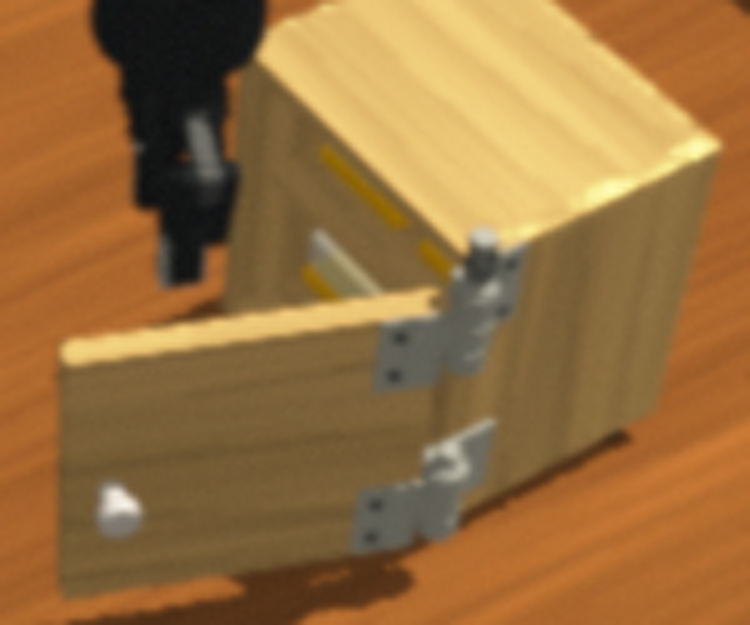

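Ninth picture: the pin is home with its collar on the top knuckle (knob at (482,255)), the door is true and no longer leaning, and its top edge is level. Next I close the fingers, go round to the door's outer face and push it shut.

```bash
python3 -m handwheel '[[0,-12,20,0,0],[0,-12,20,0,0],[0,0,0,0,0]]' >/dev/null
python3 go.py 562 -31 240
```

```text
t 15.8 p [555.2 -45.  280.1] yaw 70.78 F [-0.3 -0.  -0.2] w 1.9 q7 -0.53 zax [-0.013  0.002 -1.   ]
shift [15.5  2.4 40. ]
```

```bash
python3 -m handwheel '[[0,10,4,15,0],[0,0,0,15,0],[0,0,0,0,0]]' >/dev/null
python3 go.py 562 -31 193; python3 -m handwheel '[[0,2,0,20,0],[0,0,0,20,0],[0,0,0,10,0],[0,0,0,0,0]]' >/dev/null; python3 go.py 562 -31 193
```

```text
t 16.1 p [560.7 -34.2 244.3] yaw 70.82 F [-0.4  0.7  0.3] w 0.1 q7 -0.57 zax [-0.019  0.004 -1.   ]
shift [ 3.6  1.1 51.3]
t 16.5 p [559.3 -27.4 190.9] yaw 71.11 F [-0.9 -0.3  0.4] w 0.3 q7 -0.61 zax [-0.021  0.006 -1.   ]
shift [-2.5  3.7 -2.2]
```

```bash
python3 -m handwheel '[[0,0,-6,0,0],[0,0,-6,0,0],[0,-0.5,-5,0,0.03],[0,-0.5,-5,0,0.03],[0,-0.5,-6,0,0.04]]'
python3 go.py
```

```text
clock: 17.0
eef_pos: [531.9, -17.9, 194.3]
ee_rot: [-0.007, 0.843, 0.537, -0.005]
force: [-0.3, 0.4, 0.2]
width: -0.2
t 17.0 p [531.9 -17.9 194.3] yaw 65.0 F [-0.3  0.4  0.2] w -0.2 q7 -0.71 zax [-0.017  0.006 -1.   ]
```

```bash
python3 -m handwheel '[[0,-0.9,-8.3,0,0.05],[0,-0.9,-8.3,0,0.05],[0,-0.9,-8.3,0,0.05],[0,-0.9,-8.3,0,0.05],[0,-0.9,-8.3,0,0.05]]'
cat > arc.py <<'E'
from h import *
s=r.get_state(); p=np.array(s['eef_pos']); e=p[:2]-[577.4,138.5]; R=np.hypot(*e); a=np.arctan2(-e[1],-e[0])
print('R',R.round(1),'door world angle est',(a-np.arcsin(22.5/R)).round(3),'to shut',(a-np.arcsin(22.5/R)-.033).round(3))
E
python3 go.py; python3 arc.py
```

```text
clock: 17.5
eef_pos: [492.6, -0.5, 197.8]
ee_rot: [-0.005, 0.908, 0.418, -0.004]
force: [-0.1, -0.3, 0.6]
width: -0.2
t 17.5 p [492.6  -0.5 197.8] yaw 49.46 F [-0.1 -0.3  0.6] w -0.2 q7 -0.97 zax [-0.011  0.005 -1.   ]
R 162.8 door world angle est 0.884 to shut 0.851
```

```bash
python3 -m handwheel '[[0,-0.9,-8.3,0.7,0.05],[0,-0.9,-8.3,0.7,0.05],[0,-0.9,-8.3,0.7,0.05],[0,-0.9,-8.3,0.7,0.05],[0,-0.9,-8.3,0.7,0.05]]' >/dev/null
python3 go.py; python3 arc.py
python3 -m handwheel '[[0,-0.9,-8.3,0.7,0.05],[0,-0.9,-8.3,0.7,0.05],[0,-0.9,-7,0.7,0.04]]' > /dev/null
python3 go.py; python3 arc.py; python3 pin.py
```

```text
t 18.0 p [458.9  26.8 197.7] yaw 33.9 F [-0.9 -0.   0.5] w 0.2 q7 -1.27 zax [-0.005  0.003 -1.   ]
R 162.8 door world angle est 0.617 to shut 0.584
t 18.3 p [443.3  46.1 197.5] yaw 25.15 F [-0.5 -0.3  1.1] w 0.1 q7 -1.45 zax [-0.001  0.003 -1.   ]
R 162.8 door world angle est 0.465 to shut 0.432
pin top z [242.3 254.  254.9] 77 TCP [442.6  47.1 197.6] F [-1.   1.3 -0.3] w 0.1 t 18.35
```

```bash
python3 -m handwheel '[[0,-0.6,-5.5,0.5,0.035],[0,-0.6,-5.5,0.5,0.035],[0,-0.6,-5.5,0.5,0.035],[0,-0.6,-5.5,0.5,0.035],[0,-0.5,-4,0.3,0.03]]' >/dev/null
python3 go.py; python3 arc.py
python3 -m handwheel '[[0,-0.5,-4,0.3,0.025],[0,-0.5,-4,0.3,0.025],[0,-0.3,-3,0.2,0.02],[0,-0.3,-3,0.2,0.02]]' > /dev/null
python3 go.py; python3 arc.py
```

```text
t 18.85 p [430.   69.8 197.6] yaw 14.79 F [-0.1 -0.2  0.1] w 0.0 q7 -1.67 zax [ 0.004  0.002 -1.   ]
R 162.6 door world angle est 0.297 to shut 0.264
t 19.25 p [424.8  82.9 198. ] yaw 9.24 F [-0.5 -0.7  0.4] w 0.1 q7 -1.8 zax [ 0.006  0.002 -1.   ]
R 162.4 door world angle est 0.21 to shut 0.177
```

```bash
python3 -m handwheel '[[0,-0.3,-3,0.2,0.02],[0,-0.3,-3,0.2,0.02],[0,-0.3,-3,0.2,0.02],[0,-0.3,-3,0.2,0.02],[0,-0.3,-3,0.2,0.02]]' >/dev/null
python3 go.py; python3 arc.py
python3 -m handwheel '[[0,-0.2,-2,0.2,0.012],[0,-0.2,-2,0.2,0.012],[0,-0.2,-2,0.2,0.012]]' > /dev/null
python3 go.py; python3 arc.py
```

```text
t 19.75 p [421.4  98.5 197.2] yaw 3.0 F [-0.4  0.4 -0.2] w 0.0 q7 -1.94 zax [ 0.007  0.002 -1.   ]
R 161.0 door world angle est 0.111 to shut 0.078
t 20.05 p [420.5 105.3 196.5] yaw 0.76 F [-0.5  0.3  0.1] w -0.2 q7 -1.99 zax [ 0.007  0.002 -1.   ]
R 160.4 door world angle est 0.068 to shut 0.035
```

```bash
python3 -m handwheel '[[0,0,-1.5,0,0],[0,0,-1.5,0,0]]' > /dev/null
python3 go.py; python3 arc.py
python3 -m handwheel '[[0,0,-1.2,0,0],[0,0,-1.2,0,0]]' > /dev/null
python3 go.py; python3 arc.py
```

```text
t 20.25 p [420.4 108.6 196.5] yaw 0.73 F [-0.4 -0.2 -0.2] w 0.2 q7 -2.0 zax [ 0.007  0.002 -1.   ]
R 159.9 door world angle est 0.047 to shut 0.014
t 20.45 p [420.3 111.1 196.4] yaw 0.75 F [-0.6 -0.   0.1] w 0.1 q7 -2.0 zax [ 0.007  0.002 -1.   ]
R 159.5 door world angle est 0.031 to shut -0.002
```

```bash
python3 -m handwheel '[[0,0,-1,0,0],[0,0,-1,0,0]]' > /dev/null
python3 go.py; python3 arc.py
python3 -m handwheel '[[0,0,-1,0,0]]' > /dev/null
python3 go.py; python3 arc.py
```

```text
t 20.65 p [420.3 113.2 196.4] yaw 0.74 F [0.6 0.2 0.5] w -0.2 q7 -2.01 zax [ 0.006  0.002 -1.   ]
R 159.1 door world angle est 0.018 to shut -0.015
t 20.75 p [420.2 114.2 196.4] yaw 0.74 F [-0.5 -1.5  0.4] w -0.3 q7 -2.01 zax [ 0.006  0.002 -1.   ]
R 159.1 door world angle est 0.011 to shut -0.022
```

```bash
python3 -m handwheel '[[0,0,-0.8,0,0],[0,0,-0.8,0,0]]' > /dev/null
python3 go.py; python3 -m handwheel '[[0,0,-0.8,0,0],[0,0,-0.8,0,0]]' > /dev/null
python3 go.py; python3 arc.py
```

```text
t 20.95 p [420.1 115.3 196.4] yaw 0.71 F [-0.5 -2.7  1. ] w 0.0 q7 -2.02 zax [ 0.006  0.001 -1.   ]
t 21.15 p [420.  116.1 196.4] yaw 0.67 F [-0.7 -4.4  1.5] w 0.3 q7 -2.02 zax [ 0.006 -0.    -1.   ]
R 159.0 door world angle est -0.001 to shut -0.034
```

```bash
python3 -m handwheel '[[0,0,-1,0,0],[0,0,-1,0,0],[0,0,-1,0,0]]' > /dev/null
python3 go.py
python3 -m handwheel '[[0,0,1,0,0],[0,0,2,0,0],[0,0,12,0,0],[0,0,20,0,0],[0,0,20,0,0]]' > /dev/null
python3 -m handwheel '[[0,0,0,-25,0],[0,0,0,-40,0],[0,0,20,-40,0],[0,0,30,0,0],[0,0,0,0,0]]' 
python3 pin.py
python3 - <<'E'
from h import *
S=img('scene');T=img('top'); 
a=S['frame'][95:245,270:440,::-1]; b=T['frame'][170:320,70:240,::-1]
cv2.imwrite('pics/f1.png',cv2.resize(np.hstack([a,b]),(800,353),interpolation=2))
for nm,d in(('T',T),('S',S)):
    p=pts(d).reshape(-1,3); e=p[:,:2]-[577.4,138.5]
    out=[]
    for lo in range(-190,-30,20):
        m=(e[:,0]>lo)&(e[:,0]<lo+20)&(p[:,2]>90)&(p[:,2]<205)&(abs(e[:,1])<40)
        t=(e[:,0]>lo)&(e[:,0]<lo+20)&(p[:,2]>208)&(p[:,2]<217)&(abs(e[:,1])<40)
        out.append((lo+10,m.sum(),np.round(np.median(e[m,1]),1) if m.sum() else None,t.sum(),np.round(np.mean(e[t,1]),1) if t.sum() else None,np.round(np.median(p[t,2]),1) if t.sum() else None))
    print(nm,*out,sep='\n')
E
```

```text
t 21.45 p [419.7 117.5 196.2] yaw 0.58 F [-0.3 -5.4  1.1] w 0.2 q7 -2.03 zax [ 0.005 -0.003 -1.   ]
clock: 22.45
eef_pos: [421.5, 9.4, 305.3]
ee_rot: [-0.002, 1.0, 0.008, 0.004]
force: [0.2, 0.3, -0.6]
width: 0.1
pin top z [242.2 254.2 256.6] 77 TCP [421.8  11.6 305.6] F [0.4 0.8 1.2] w -0.0 t 22.5
T
(-180, np.int64(0), None, np.int64(20), np.float64(24.0), np.float64(215.6))
(-160, np.int64(0), None, np.int64(20), np.float64(28.5), np.float64(216.0))
(-140, np.int64(0), None, np.int64(11), np.float64(28.7), np.float64(216.6))
(-120, np.int64(0), None, np.int64(10), np.float64(30.2), np.float64(215.8))
(-100, np.int64(0), None, np.int64(9), np.float64(30.5), np.float64(215.7))
(-80, np.int64(0), None, np.int64(8), np.float64(31.7), np.float64(215.5))
(-60, np.int64(0), None, np.int64(6), np.float64(34.8), np.float64(215.8))
(-40, np.int64(0), None, np.int64(6), np.float64(33.7), np.float64(216.3))
S
(-180, np.int64(184), np.float64(-14.3), np.int64(50), np.float64(-0.2), np.float64(214.3))
(-160, np.int64(150), np.float64(-12.7), np.int64(53), np.float64(1.6), np.float64(214.8))
(-140, np.int64(144), np.float64(-12.2), np.int64(45), np.float64(-3.0), np.float64(213.8))
(-120, np.int64(159), np.float64(-11.2), np.int64(51), np.float64(1.7), np.float64(214.3))
(-100, np.int64(150), np.float64(-10.5), np.int64(62), np.float64(2.5), np.float64(214.4))
(-80, np.int64(168), np.float64(-10.0), np.int64(48), np.float64(1.7), np.float64(214.9))
(-60, np.int64(164), np.float64(-9.1), np.int64(49), np.float64(3.6), np.float64(214.5))
(-40, np.int64(164), np.float64(-9.0), np.int64(60), np.float64(0.3), np.float64(214.0))
```

View pics/f1.png

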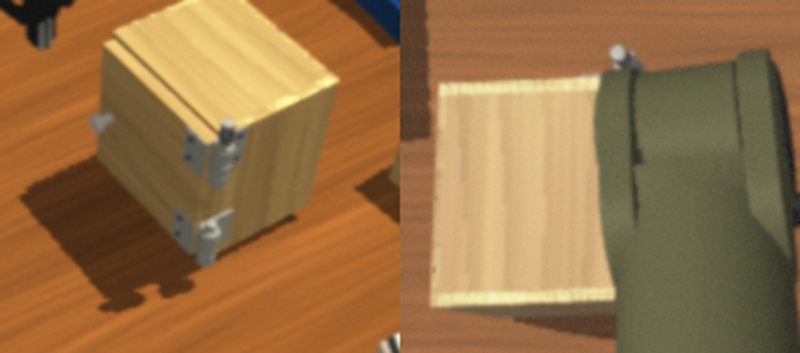

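Tenth picture: the door looks shut and the pin is seated. The arm blocks part of the top view, so I'll move it away and measure door angle against cupboard angle.

```bash
python3 -m handwheel '[[0,0,40,0,0],[0,0,45,0,0],[0,0,45,0,0],[0,0,45,0,0],[0,0,45,0,0]]'
python3 - <<'E'
from h import *
h=np.array([577.4,138.5])
for nm in('scene','top'):
    d=img(nm); np.savez(nm+'6.npz',**{k:d[k] for k in('frame','z_map','K','R','t')})
    p=pts(d).reshape(-1,3); e=p[:,:2]-h
    # cupboard top: front edge y per x bin, back edge
    X=[];F=[];D=[];B=[]
    for lo in range(-195,-25,6):
        c=(e[:,0]>lo)&(e[:,0]<lo+6)&(p[:,2]>217.5)&(p[:,2]<224)&(e[:,1]>-15)&(e[:,1]<210)
        m=(e[:,0]>lo)&(e[:,0]<lo+6)&(p[:,2]>95)&(p[:,2]<205)&(e[:,1]>-40)&(e[:,1]<5)
        if nm=='top': m=(e[:,0]>lo)&(e[:,0]<lo+6)&(p[:,2]>205)&(p[:,2]<224)&(e[:,1]>-40)&(e[:,1]<50)
        if c.sum()>5 and m.sum()>2:
            X.append(lo+3);F.append(np.percentile(e[c,1],1));B.append(np.percentile(e[c,1],99)); D.append(np.median(e[m,1]) if nm=='scene' else e[m,1].min())
    for k,v in(('front',F),('back',B),('door',D)): 
        s,i=np.polyfit(X,v,1); print(nm,k,'slope',s.round(4),'at hinge',i.round(1),'resid',np.std(np.array(v)-np.polyval([s,i],X)).round(1))
    # side walls yaw (right side +x face) in scene
    if nm=='scene':
        m=(p[:,2]>30)&(p[:,2]<150)&(e[:,0]>-40)&(e[:,0]<20)&(e[:,1]>30)&(e[:,1]<160); print('side slope dx/dy',np.polyfit(e[m,1],e[m,0],1).round(4),m.sum())
E
python3 pin.py
```

```text
clock: 23.1
eef_pos: [429.2, -200.7, 300.2]
ee_rot: [-0.006, 1.0, 0.023, 0.003]
force: [1.5, 0.4, -0.3]
width: 0.3
scene front slope 0.0419 at hinge 9.2 resid 4.8
scene back slope 0.0261 at hinge 166.6 resid 1.5
scene door slope 0.0376 at hinge -7.0 resid 0.5
side slope dx/dy [ -0.0317 -11.8043] 1041
top front slope 0.018 at hinge 7.1 resid 4.1
top back slope 0.0219 at hinge 167.4 resid 1.2
top door slope 0.0277 at hinge -8.2 resid 0.6
pin top z [242.5 253.6 255.3] 77 TCP [ 428.7 -202.2  299.6] F [-0.2  1.1 -0.6] w 0.1 t 23.25
```

The door slope reads about 0.006–0.01 rad more than the cupboard's, within noise but possibly 1–2 mm open. I'll push again, gently but with more force, and retreat slowly.

```bash
python3 -m handwheel '[[0,0,-45,0,0],[0,0,-45,0,0],[0,0,-45,0,0],[0,0,-45,20,0],[0,0,-40,20,0]]' >/dev/null
python3 go.py 412 85 197
```

```text
t 23.75 p [420.5  26.1 261.5] yaw 2.15 F [ 1.3 -0.3 -0.1] w 0.2 q7 -1.7 zax [ 0.005  0.015 -1.   ]
shift [ -6.7 -58.2  65.4]
```

```bash
python3 -m handwheel '[[0,-2,-15,20,0],[0,-2,-15,20,0],[0,-2,-10,18,0],[0,0,0,0,0]]' >/dev/null
python3 go.py 412 105 197
```

```text
t 24.15 p [406.8  82.9 200. ] yaw 3.53 F [-0.4  1.4 -0.3] w 0.3 q7 -1.85 zax [-0.     0.021 -1.   ]
shift [  6.5 -21.7   3.5]
```

```bash
python3 -m handwheel '[[0,1,-10,0,0],[0,0,-7,0,0],[0,0,-5,0,0],[0,0,-3,0,0],[0,0,-2,0,0]]' >/dev/null
python3 go.py
python3 -m handwheel '[[0,0,-2,0,0],[0,0,-2,0,0],[0,0,-2,0,0]]' >/dev/null
python3 go.py
python3 -m handwheel '[[0,0,-2,0,0],[0,0,-2,0,0]]' >/dev/null
python3 go.py
```

```text
t 24.65 p [406.7 113.2 203. ] yaw 3.63 F [ 0.7 -0.5 -0.5] w 0.0 q7 -1.92 zax [ 0.002  0.022 -1.   ]
t 24.95 p [406.4 117.1 203.2] yaw 3.47 F [ 1.2 -4.2 -0.8] w -0.4 q7 -1.94 zax [ 0.002  0.019 -1.   ]
t 25.15 p [406.2 118.7 203.1] yaw 3.31 F [ 0.6 -7.   1.2] w 0.2 q7 -1.95 zax [ 0.002  0.016 -1.   ]
```

```bash
python3 -m handwheel '[[0,0,-3,0,0],[0,0,-3,0,0],[0,0,-3,0,0]]' >/dev/null
python3 go.py
python3 -m handwheel '[[0,0,0.8,0,0],[0,0,0.8,0,0],[0,0,1,0,0],[0,0,1,0,0],[0,0,1.5,0,0]]' >/dev/null
python3 go.py
python3 -m handwheel '[[0,0,5,0,0],[0,0,15,0,0],[0,0,25,0,0],[0,0,25,-20,0],[0,0,30,-30,0]]' >/dev/null
python3 -m handwheel '[[0,0,40,-20,0],[0,0,45,0,0],[0,0,45,0,0],[0,0,45,0,0],[0,0,0,0,0]]' >/dev/null
python3 - <<'E'
from h import *
h=np.array([577.4,138.5])
for nm in('scene','top'):
    d=img(nm); save(d,nm+'7',(270,95,440,245) if nm=='scene' else (70,170,240,320),4.7)
    for t,dd in(('old',dict(np.load(nm+'6.npz'))),('new',d)):
        p=pts(dd).reshape(-1,3); e=p[:,:2]-h; X=[];D=[]
        for lo in range(-195,-25,6):
            m=(e[:,0]>lo)&(e[:,0]<lo+6)&(e[:,1]>-40)
            m&=((p[:,2]>95)&(p[:,2]<205)&(e[:,1]<5)) if nm=='scene' else ((p[:,2]>205)&(p[:,2]<224)&(e[:,1]<50))
            if m.sum()>2: X.append(lo+3);D.append(np.median(e[m,1]) if nm=='scene' else e[m,1].min())
        s,c=np.polyfit(X,D,1);print(nm,t,s.round(4),c.round(1))
E
python3 pin.py
```

```text
t 25.45 p [405.7 121.4 202.8] yaw 2.95 F [  0.6 -10.9   2.6] w -0.1 q7 -1.98 zax [-0.     0.007 -1.   ]
t 25.95 p [406.  113.1 202.9] yaw 2.72 F [-0.1 -1.  -0.6] w -0.3 q7 -1.96 zax [-0.001  0.004 -1.   ]
scene old 0.0376 -7.0
scene new 0.0264 -7.3
top old 0.0277 -8.2
top new 0.02 -8.2
pin top z [241.  253.3 255.4] 79 TCP [ 423.8 -162.2  274.9] F [-0.2  0.2 -0.6] w -0.3 t 27.1
```

View pics/scene7.png

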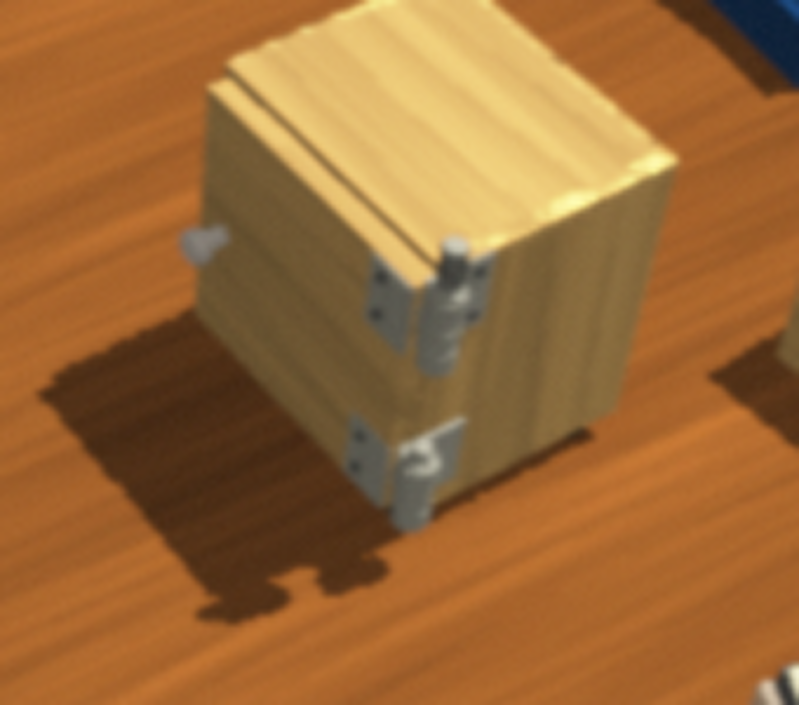

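Eleventh picture: the door is flush against the cupboard front and the pin seated. The second push took out about 0.01 rad, and the door slope now matches the cupboard back edge (0.0264 vs 0.0261, 0.020 vs 0.0219). One firmer push will confirm it's on the stop.

```bash
python3 -m handwheel '[[0,0,-40,0,0],[0,0,-45,0,0],[0,0,-45,10,0],[0,0,-40,20,0],[0,0,-20,20,0]]' >/dev/null
python3 go.py 405 95 200
```

```text
t 27.6 p [411.5  39.2 228.1] yaw 4.15 F [ 0.8 -0.3  0.1] w -0.2 q7 -1.72 zax [ 0.015  0.013 -1.   ]
shift [ -2.9 -55.7  28.8]
```

```bash
python3 -m handwheel '[[0,0,-20,15,0],[0,0,-20,13,0],[0,0,-10,0,0],[0,0,-5,0,0],[0,0,-4,0,0]]' >/dev/null
python3 go.py
python3 -m handwheel '[[0,0,-3,0,0],[0,0,-3,0,0],[0,0,-3,0,0]]' >/dev/null
python3 go.py
```

```text
t 28.1 p [401.1 112.2 198.6] yaw 5.44 F [0.2 0.5 0.4] w -0.0 q7 -1.91 zax [ 0.011  0.017 -1.   ]
t 28.4 p [400.5 118.9 199. ] yaw 5.33 F [ 2.2 -7.7 -2.1] w 0.2 q7 -1.93 zax [ 0.012  0.013 -1.   ]
```

```bash
python3 -m handwheel '[[0,0,-4,0,0],[0,0,-4,0,0],[0,0,-4,0,0]]' >/dev/null
python3 go.py
python3 -m handwheel '[[0,0,-4,0,0],[0,0,-4,0,0]]' >/dev/null
python3 go.py
```

```text
t 28.7 p [400.2 122.  198.8] yaw 4.76 F [  1.3 -11.7   2. ] w 0.1 q7 -1.97 zax [ 0.011  0.003 -1.   ]
t 28.9 p [400.  122.5 198.8] yaw 4.29 F [  2.2 -12.3   2.1] w -0.2 q7 -1.99 zax [ 0.01  -0.006 -1.   ]
```

```bash
python3 -m handwheel '[[0,0,1,0,0],[0,0,1,0,0],[0,0,1,0,0],[0,0,1.5,0,0],[0,0,2,0,0]]' >/dev/null
python3 -m handwheel '[[0,0,5,0,0],[0,0,15,0,0],[0,0,25,0,0],[0,0,25,-20,0],[0,0,30,-30,0]]' >/dev/null
python3 -m handwheel '[[0,0,40,-20,0],[0,0,45,0,0],[0,0,45,0,0],[0,0,45,0,0],[0,0,0,0,0]]' >/dev/null
python3 - <<'E'
from h import *
h=np.array([577.4,138.5])
for nm in('scene','top'):
    d=img(nm); save(d,nm+'8',s=1.4)
    p=pts(d).reshape(-1,3); e=p[:,:2]-h; X=[];D=[]
    for lo in range(-195,-25,6):
            m=(e[:,0]>lo)&(e[:,0]<lo+6)&(e[:,1]>-40)
            m&=((p[:,2]>95)&(p[:,2]<205)&(e[:,1]<5)) if nm=='scene' else ((p[:,2]>205)&(p[:,2]<224)&(e[:,1]<50))
            if m.sum()>2: X.append(lo+3);D.append(np.median(e[m,1]) if nm=='scene' else e[m,1].min())
    s,c=np.polyfit(X,D,1);print(nm,s.round(4),c.round(1))
E
python3 pin.py; python3 go.py
```

```text
scene 0.0275 -7.3
top 0.0197 -8.3
pin top z [243.4 253.8 256.3] 78 TCP [ 421.7 -165.7  276.4] F [-0.4 -0.1  1. ] w 0.1 t 30.55
t 30.55 p [ 421.7 -165.7  276.4] yaw 4.82 F [-0.4 -0.1  1. ] w 0.1 q7 -1.2 zax [ 0.016 -0.007 -1.   ]
```

View pics/scene8.png

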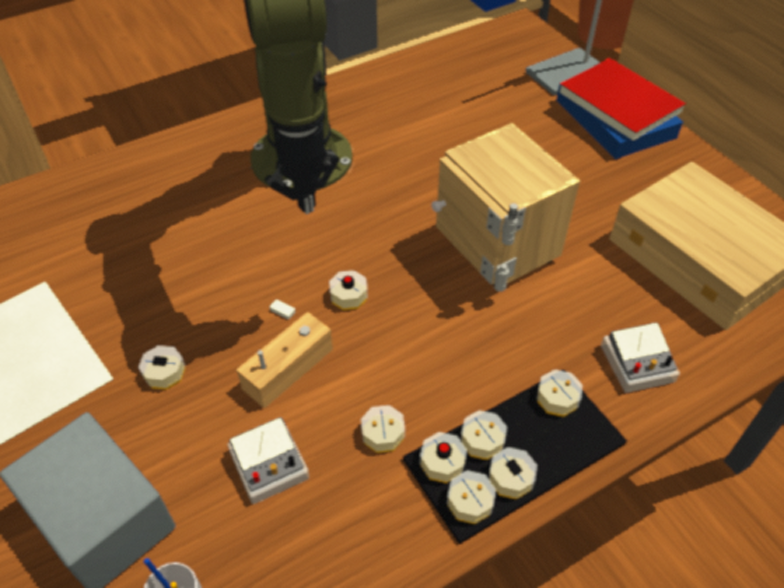

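The door didn't move on the firmer push, so it is on its stop. The twelfth picture shows the pin home at (513,213), the block's middle hole empty, and everything else where it was. Handing in.

```bash
python3 -c "
from cell import r
print(r.close_job())"
```

```text
the job is handed in; nothing more can be done
None
```

The hinge pin is home in the upper hinge and the door is shut. I handed the job in at about 30.6 s of the 72 s allowed, with the arm clear of everything.

- **Pin:** I stood it in the top knuckle, then eased the door upright by its top edge until the pin dropped by its own weight. On the first try the nose touched the knuckle's rim at about 11 N, so I backed off and re-centred it. It then went in with no force I could measure.
- **Pin check:** the pin's top read about 287 mm before the drop and about 254–256 mm after, against 254 mm expected. In the pictures the collar lies on the top knuckle. I did not press the knob afterwards to test the last millimetre.
- **Door:** the first push left it about 0.01 rad open by the depth readings, so I pushed again to about 11 N. A third push to about 12 N did not move it measurably.
- **Door check:** its slope now matches the cupboard's back edge to about 0.002 rad (scene 0.0275 against 0.0261, top 0.0197 against 0.0219). The cupboard's side wall read 0.0317, which disagrees by about 0.004 rad. I put that down to measurement noise.
- **Other things:** the rod, the bolt and the other bystanders look unmoved in the last picture.

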